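# Switch on and tare the kitchen scale in the cupboard

### The job

A glass ramekin stands on the kitchen scale: switch the scale on with its large round key, then zero it with its long bar-shaped key. Press each key fully down, one after the other, and let it spring back up; do not press the small round key, and leave the ramekin standing upright where it is.

Things in the scene. Friction and masses are not known exactly. Their poses are not given: they have to be found in the camera images.
- scale: White kitchen scale, 210 mm deep (its x) and 230 mm wide (its y), fixed on its rubber feet. Three keys in a row along its y, centres 70 mm apart, in an order that differs from start to start, on a strip 22 mm above the shelf at its -x edge (row at x = -78 mm); steel platform on the +x part. Origin at the centre of its underside, z up.
- power_top (a point): Centre of the top face of the large round grey key (power), 32 mm across. Unpressed its top stands 10 mm above the strip, 32 mm above the shelf; the point goes down with the key. Axes of the point: z up, x from the key row towards the steel platform, y along the key row.
- power_key (a joint): Travel of the large round key. Joint value: 0 m = up at rest, 0.006 m = fully down; it springs back when let go, 1.5 N starts it and 4.5 N holds it fully down.
- tare_top (a point): Centre of the top face of the long bar-shaped grey key (tare), 46 mm along the key row and 14 mm across it, top 32 mm above the shelf when unpressed; the point goes down with the key. Axes of the point: z up, x from the key row towards the steel platform, y along the key row.
- tare_key (a joint): Travel of the bar-shaped key. Joint value: 0 m = up at rest, 0.006 m = fully down; it springs back when let go, 1.5 N starts it and 4.5 N holds it fully down.
- unit_top (a point): Centre of the top face of the small round grey key (unit), 16 mm across, same height; not to be pressed. Axes of the point: z up, x from the key row towards the steel platform, y along the key row.
- unit_key (a joint): Travel of the small round key. Joint value: 0 m = up at rest, 0.006 m = fully down; it springs back when let go, 1.5 N starts it and 4.5 N holds it fully down.
- ramekin: Loose clear glass ramekin, 72 mm across at the foot, 80 mm at the rim, 45 mm tall, 5 mm wall, about 0.16 kg, standing on the scale's steel platform (28 mm above the shelf, so its rim is 73 mm above the shelf), its centre 104 to 128 mm behind the line of the key row. Origin at the centre of its underside, z up.
Not all that is in view belongs to the job. What is meant by the ramekin is not orange or purple, and is the smaller of those in its own colour.

How it is judged:
On the way, in this order (a step that is already met when the one before it is completed fails the run):
1. the large round key is pressed down while the bar key is up (value of joint power_key above 0.004 m and value of joint tare_key below 0.002 m), for 0.1 s.
2. then, with the large round key up again, the bar key is pressed down (value of joint tare_key above 0.004 m and value of joint power_key below 0.002 m), for 0.1 s.
At the end, for the whole second after the job is handed in: All three keys are up again (less than 1.5 mm down) and the ramekin stands at rest on the scale, upright within 0.15 rad and within 20 mm of where it was (value of joint each of power_key, tare_key, unit_key below 0.0015 m and distance of ramekin from where it was at the start of the episode below 0.02 m and angle between ramekin's own z axis and vertical below 0.15 rad and linear speed of ramekin below 0.02 m/s); the robot touches nothing.
It fails at once if the small round key is pressed (more than 3 mm) (value of joint unit_key above 0.003 m).
It fails at once if the large round key and the bar key are pressed together (both more than 3 mm) (value of joint each of power_key, tare_key above 0.003 m).
It fails at once if the ramekin is pushed more than 20 mm or tipped more than 0.3 rad (distance of ramekin from where it was at the start of the episode above 0.02 m or angle between ramekin's own z axis and vertical above 0.3 rad).
It also fails if it takes over 32 s, if anything falls off the work surface, if the arm or the gripper's body presses on something with over 40 N, if the wrist force passes 120 N, or if a joint passes its speed limit or range.

### The arm

A 7-joint arm with a two-finger parallel gripper is mounted at the origin on the work surface. World frame = base frame: x ahead of the robot, y to its left, z up, the work surface at z = 0. Lengths are in m, angles in rad, forces in N, time in s.
With the tool pointing down it reaches from about 0.4 to 0.925 m from the base axis. Payload 5.6 kg.
Tool frame: the origin (TCP) lies midway between the tips of the shut fingers; the grasp point (between the pads) lies 19 mm behind it (robot.pinch_z is the distance from the TCP to the grasp point, in m); z points along the fingers, y is the direction in which the jaws open and shut (so a half turn about z gives the same grasp; the last joint's range is limited). The gripper opens to 85 mm and grips with 20 to 120 N. Pads are 22 mm wide; open, the fingers measure 114 mm over their backs; the gripper's body (76 mm by 85 mm) begins 54 mm behind the grasp point. The pads swing forward as they close: fully open they stand 13 mm farther back than shut.
Start: joints at [1.267, 0.468, -0.012, 1.603, 0.006, 1.071, -0.056], TCP at [0.168, -0.628, 0.231] pointing down, gripper open.
Joint ranges: [-2.53, 2.53], [-0.31, 2.02], [-1.57, 1.55], [0.28, 2.44], [-1.29, 4.43], [0.15, 1.84], [-2.92, 2.92]. Speed limits (rad/s): [2.57, 2.57, 3.14, 3.14, 3.14, 3.14, 3.14].

### API

Orientations are given as a unit quaternion [w, x, y, z].
In Python, from workcell import telemetry, eyes, robot, models gives the robot as it stands.
- The arm moves only by the tool servo_tool, never from a script. Its argument "steps" is a list of rows, each an object of numbers: "x", "y", "z": the shift along the tool's x, y, z in mm; "turn": the turn about the tool's z in degrees. A call has 1 to 5 rows; each row is the pose to reach, as a shift and turn from the pose commanded when the call began, along the tool's axes at that moment; what a row does not reach only later rows make up. A row lasts 1/12 s, in which the tool goes at most 41.7 mm and 7.16 degrees, less where a joint would pass 70% of its speed; a pose out of reach is approached as far as the arm can. A call with a gripper value outside its range is refused whole. "jaw" is the finger opening in mm, from 0 to 85.4, set as the call begins (left out, the last holds). The fingers move at their own pace and stop on an object; "squeeze" is the grip in N (left out, the last holds). Time passes only in rows, so rows that repeat a pose let the fingers close. It gives the time, the measured TCP pose, the force and the opening at its end, in the units of the state.
- telemetry.observe(): the state, without advancing time (a new reading comes with each control period).
- eyes.camera(name): name is "side" or "top"; returns a dict with "img" (384x512x3 uint8, red, green, blue), "z_map" (384x512 float32, m along the optical axis (not along the pixel's ray), 0 where there is no reading), "intrinsics" (3x3 intrinsics, pixels), "cam_to_world" (4x4, takes a point from camera to world coordinates). Camera axes: x right, y down, z forward; pixel columns grow to the right and rows downward; lengths in m; the calibration is good to about 2 mm. A picture is of the moment at which its call begins.
- robot.job_done(): hands the job in, once; it reports no verdict.
Trained networks look in a picture, given as the dict that the camera call returned (one of the last four; its "shot" number tells which), for a name from the list of things; names that differ only in an ending like _2 or _b are one class to them, and where a whole thing is asked for, a point or a joint stands for the part that bears it (a point fixed in the world has none). Each returns a list of dicts, best first, with "confidence" (0 to 1); they miss things now and then, are a little off and sometimes report something else, mostly with a low value. They report only what shows in the picture. A call takes as long as a camera call. They do not tell look-alikes from the thing itself.
- models.trace(picture, name): "region" (384x512 bool, what is visible of it) and "rect" ([left, top, right, bottom] in pixels, round what is visible of it).
- models.tip_of(picture, name): "centre" ([row, column] in pixels: a listed point, or the origin of a listed thing).
The state is a dict: "time_s": time; "joint_pos": joint angles; "qvel": joint speeds; "effort": joint torques, N m; "tcp_pos": TCP position; "orientation": TCP orientation; "ft_force": force on the tool from outside, world axes, zero at the start; "wrist_torque": the same for the moment, N m; "width": finger opening in m.
Only numpy, scipy, OpenCV 4.12 (cv2) and the standard library are available. Lean on these libraries where they do the work, as an engineer would, in place of code of your own. Each camera call takes 0.05 s, during which the arm holds its last target. There are 200 camera calls.

## Working session

There is one attempt and no reset: what is moved stays moved. The work goes in short steps, Python scripts to look and compute and a tool call to move; the robot and the scene stay as the last step left them, time stands still between calls to the robot, and variables do not carry over. Pictures are saved under pics/ and viewed, about 8 in all and at most 12, crops included, and the job is handed in when it is done.

Besides the shell and the picture viewer there is one more tool, called as a command line: name --argument value ..., lists and objects as JSON in quotes. servo_tool: Moves the arm, as the interface text tells. Its arguments: {"type":"object","properties":{"steps":{"type":"array","items":{"type":"object","properties":{"x":{"type":"number"},"y":{"type":"number"},"z":{"type":"number"},"turn":{"type":"number"}}}},"jaw":{"type":"number"},"squeeze":{"type":"number"}},"required":["steps"]}

```bash
mkdir -p pics
cat > h.py <<'E'
import numpy as np, cv2
from workcell import telemetry, eyes, robot, models
def w(p,r,c,k=2):
    r=int(round(r));c=int(round(c))
    q=p["z_map"][max(r-k,0):r+k+1,max(c-k,0):c+k+1]; q=q[q>0]
    if q.size==0: return None
    d=np.median(q); K=p["intrinsics"]
    v=np.array([(c-K[0][2])/K[0][0]*d,(r-K[1][2])/K[1][1]*d,d,1])
    return (np.array(p["cam_to_world"])@v)[:3].round(4)
E
python3 - <<'E'
from h import *
s=telemetry.observe(); print({k:np.round(s[k],3) for k in("time_s","tcp_pos","orientation","ft_force")})
im=[]
for n in("top","side"):
    p=eyes.camera(n); im.append(p["img"])
    cv2.imwrite(f"pics/{n}0.png",cv2.resize(p["img"][:,:,::-1],(800,600)))
    for t in("power_top","tare_top","unit_top","ramekin","scale"):
        for d in models.tip_of(p,t)[:4]: print(n,t,np.round(d["centre"]),round(d["confidence"],2),w(p,*d["centre"]))
E
```

```text
{'time_s': np.float64(0.0), 'tcp_pos': array([ 0.167, -0.627,  0.23 ]), 'orientation': array([-0.001,  0.992,  0.13 , -0.   ]), 'ft_force': array([ 0.035,  0.517, -0.329])}
top power_top [227. 321.] 0.67 [ 0.5549 -0.0683  0.0319]
top power_top [237. 248.] 0.2 [0.5367 0.0687 0.0288]
top tare_top [228. 283.] 0.75 [0.5533 0.003  0.0312]
top tare_top [227. 322.] 0.49 [ 0.5549 -0.0703  0.0316]
top unit_top [233. 249.] 0.49 [0.5441 0.0668 0.032 ]
top ramekin [299. 296.] 0.96 [ 0.4199 -0.0219  0.0074]
top ramekin [104. 170.] 0.86 [0.8011 0.2236 0.0051]
top ramekin [312. 218.] 0.8 [0.3967 0.1256 0.0073]
top ramekin [170. 261.] 0.65 [0.6632 0.0438 0.0332]
top scale [192. 278.] 0.88 [0.6218 0.0115 0.0272]
side power_top [225. 275.] 0.7 [ 0.5598 -0.0669  0.033 ]
side tare_top [210. 250.] 0.47 [0.5482 0.0018 0.0326]
side unit_top [196. 232.] 0.46 [0.5469 0.0652 0.0307]
side ramekin [222. 162.] 0.82 [0.3792 0.083  0.0398]
side ramekin [140. 267.] 0.82 [0.7679 0.2    0.0212]
side ramekin [253. 212.] 0.71 [ 0.4255 -0.028   0.0083]
side ramekin [180. 280.] 0.56 [0.6434 0.0118 0.0615]
side scale [205. 275.] 0.84 [ 0.6047 -0.0167  0.0277]
```

View pics/top0.png

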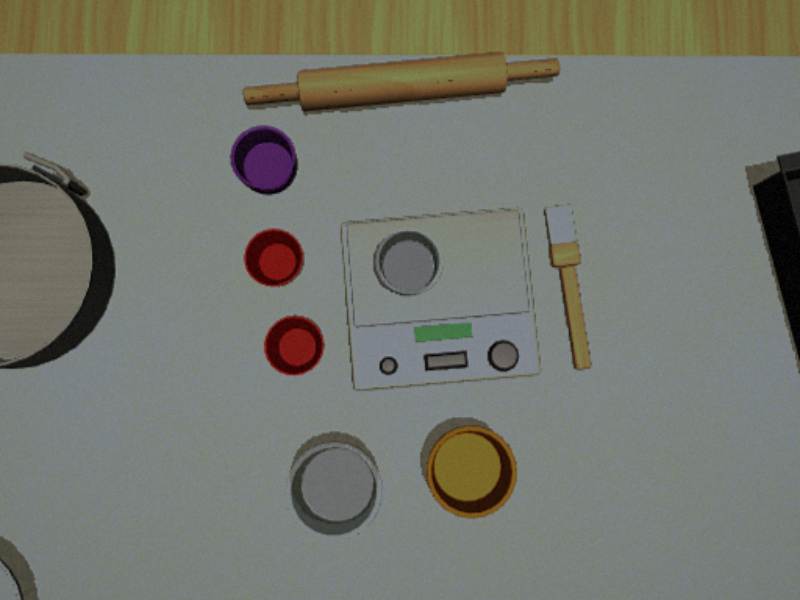

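Run:
```python
import cv2
a=cv2.imread("pics/top0.png")[200:420,340:560]
b=cv2.imread("pics/side0.png")[200:400,300:500]
cv2.imwrite("pics/crop0.png",cv2.hconcat([cv2.resize(a,(400,400),interpolation=2),cv2.resize(b,(400,400),interpolation=2)]))
```

```text
(no output)
```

View pics/crop0.png

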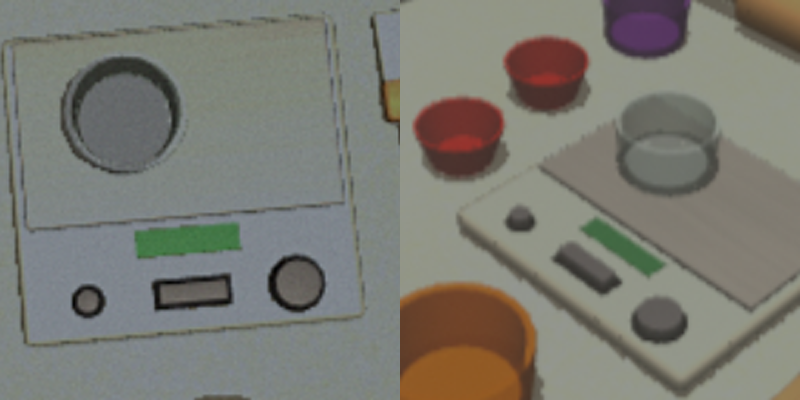

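The candidates for the ramekin (top view, 800x600 px):
- clear, on the scale at (408,262)
- larger clear one at (336,485)
- orange (471,470)
- purple (264,160)
- red (274,257) and (294,345)

The clear one on the scale fits, because it is the smaller of the two clear ones. The crop confirms it. The keys are unit (388,365), bar (446,360) and power (503,355). Next I'll refine the key positions.

Run:
```python
from h import *
for n in("top","side"):
    p=eyes.camera(n)
    for t in("power_top","tare_top","unit_top"):
        for d in models.trace(p,t)[:2]:
            r,c=np.nonzero(d["region"]); 
            print(n,t,round(d["confidence"],2),d["rect"],r.mean().round(1),c.mean().round(1),len(r))
            pts=np.array([w(p,a,b,0) for a,b in zip(r,c) if p["z_map"][a,b]>0])
            if len(pts):
                q=pts[pts[:,2]>.0285]; print("   ",pts.mean(0).round(4), q.mean(0).round(4) if len(q) else None,len(q))
s=telemetry.observe()
for dst in([.5555,-.0695,.23],):
    from scipy.spatial.transform import Rotation as R
    o=s["orientation"]; M=R.from_quat([o[1],o[2],o[3],o[0]]).as_matrix()
    print(M.round(3), s["tcp_pos"], (M.T@(np.array(dst)-s["tcp_pos"])*1000).round(1))
```

```text
top power_top 0.7 [314.3, 219.8, 332.4, 235.1] 226.9 322.1 213
    [ 0.5551 -0.0705  0.0314] [ 0.5551 -0.0707  0.0315] 206
top tare_top 0.72 [313.9, 222.9, 329.6, 234.0] 227.1 321.7 194
    [ 0.5547 -0.0697  0.0314] [ 0.5547 -0.0699  0.0315] 186
top tare_top 0.7 [269.8, 225.3, 299.2, 235.6] 230.1 285.3 182
    [ 0.5493 -0.0012  0.0312] [ 0.5494 -0.0016  0.0315] 171
side power_top 0.53 [262.9, 223.3, 282.8, 235.9] 228.9 274.7 154
    [ 0.5528 -0.0737  0.0315] [ 0.5534 -0.0726  0.0322] 134
side tare_top 0.56 [245.8, 202.1, 260.9, 221.4] 212.5 252.4 131
    [ 0.5487 -0.0059  0.0307] [ 0.5482 -0.0047  0.0323] 102
side unit_top 0.41 [226.5, 193.5, 232.7, 201.7] 196.8 230.0 41
    [0.5418 0.0659 0.0308] [0.5422 0.0664 0.0319] 33
[[ 0.966  0.258 -0.   ]
 [ 0.258 -0.966 -0.   ]
 [-0.     0.    -1.   ]] [ 0.16757124 -0.62803187  0.23125899] [ 518.8 -439.6    1.2]
```

servo_tool --steps '[{"x": 30, "y": -25}, {"x": 60, "y": -51}, {"x": 90, "y": -76}, {"x": 121, "y": -102}, {"x": 151, "y": -128}]' --jaw 0

```text
invalid input
```

servo_tool --steps '[{"x": 30, "y": -25}, {"x": 60, "y": -51}, {"x": 90, "y": -76}, {"x": 121, "y": -102}, {"x": 151, "y": -128}]'

```text
invalid input
```

servo_tool --steps '[{"x": 30, "y": -25}, {"x": 60, "y": -51}, {"x": 90, "y": -76}, {"x": 121, "y": -102}, {"x": 151, "y": -128}]'

```text
invalid input
```

servo_tool --steps '[{"x": 30, "y": -25}, {"x": 65, "y": -54}, {"x": 65, "y": -54}, {"x": 65, "y": -54}, {"x": 65, "y": -54}]'

```text
invalid input
```

servo_tool --steps '[{"x": 30, "y": -25, "z": 0, "turn": 0}, {"x": 60, "y": -51, "z": 0, "turn": 0}, {"x": 90, "y": -76, "z": 0, "turn": 0}, {"x": 121, "y": -102, "z": 0, "turn": 0}, {"x": 151, "y": -128, "z": 0, "turn": 0}]' --jaw 0

```text
time_s: 1.42
tcp_pos: [0.2813, -0.4638, 0.2314]
orientation: [0.0, 0.992, 0.13, 0.0]
ft_force: [1.5, -0.9, 0.4]
width: 0.0254
```

servo_tool --steps '[{"x": 30, "y": -25, "z": 0, "turn": 0}, {"x": 60, "y": -51, "z": 0, "turn": 0}, {"x": 90, "y": -76, "z": 0, "turn": 0}, {"x": 121, "y": -102, "z": 0, "turn": 0}, {"x": 151, "y": -128, "z": 0, "turn": 0}]'

```text
time_s: 1.83
tcp_pos: [0.3943, -0.3012, 0.2317]
orientation: [0.0, 0.992, 0.13, 0.0]
ft_force: [0.5, -0.1, -0.6]
width: 0.0001
```

servo_tool --steps '[{"x": 30, "y": -25, "z": 0, "turn": 0}, {"x": 60, "y": -51, "z": 0, "turn": 0}, {"x": 90, "y": -76, "z": 0, "turn": 0}, {"x": 121, "y": -102, "z": 0, "turn": 0}, {"x": 151, "y": -128, "z": 0, "turn": 0}]'

```text
time_s: 2.25
tcp_pos: [0.5073, -0.1386, 0.2317]
orientation: [0.0, 0.992, 0.13, 0.0]
ft_force: [0.4, -1.0, -0.5]
width: 0.0003
```

servo_tool --steps '[{"x": 30, "y": -25, "z": 0, "turn": 0}, {"x": 65, "y": -54, "z": 0, "turn": 0}, {"x": 65, "y": -54, "z": 40, "turn": 0}, {"x": 65, "y": -54, "z": 80, "turn": 0}, {"x": 65, "y": -54, "z": 120, "turn": 0}]'

```text
time_s: 2.67
tcp_pos: [0.5562, -0.0702, 0.1106]
orientation: [0.0, 0.991, 0.131, 0.001]
ft_force: [0.3, -1.1, -1.4]
width: -0.0001
```

servo_tool --steps '[{"x": 0, "y": 0, "z": 20, "turn": 0}, {"x": 0, "y": 0, "z": 30, "turn": 0}, {"x": 0, "y": 0, "z": 30, "turn": 0}, {"x": 0, "y": 0, "z": 30, "turn": 0}]'

```text
time_s: 3.0
tcp_pos: [0.5559, -0.0714, 0.082]
orientation: [0.0, 0.992, 0.13, 0.0]
ft_force: [1.0, -1.0, 0.1]
width: 0.0003
```

Run:
```python
from h import *
a=eyes.camera("top")["img"][120:270,200:350,::-1]; b=eyes.camera("side")["img"][120:270,200:350,::-1]
cv2.imwrite("pics/h1.png",cv2.hconcat([cv2.resize(x,(400,400),interpolation=2) for x in(a,b)]))
```

```text
(no output)
```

View pics/h1.png

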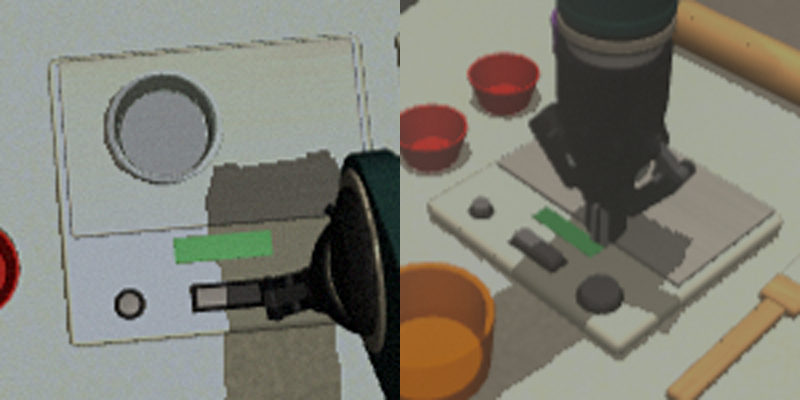

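The top view shows the fingers coming down near the power key and the unit key clear at crop (130,303). The ramekin at (162,128) is untouched and well clear of the gripper. Next I'll press power.

servo_tool --steps '[{"x": 0, "y": 0, "z": 25, "turn": 0}, {"x": 0, "y": 0, "z": 42, "turn": 0}, {"x": 0, "y": 0, "z": 45, "turn": 0}, {"x": 0, "y": 0, "z": 45, "turn": 0}]'

```text
time_s: 3.43
tcp_pos: [0.5553, -0.0714, 0.0368]
orientation: [0.0, 0.992, 0.13, 0.0]
ft_force: [-0.3, 0.3, 0.4]
width: 0.0002
```

servo_tool --steps '[{"x": 0, "y": 0, "z": 4, "turn": 0}, {"x": 0, "y": 0, "z": 7, "turn": 0}, {"x": 0, "y": 0, "z": 10, "turn": 0}, {"x": 0, "y": 0, "z": 10, "turn": 0}, {"x": 0, "y": 0, "z": 10, "turn": 0}]'

```text
time_s: 3.85
tcp_pos: [0.5566, -0.0714, 0.0272]
orientation: [0.0, 0.992, 0.13, 0.001]
ft_force: [2.4, 0.2, 4.0]
width: -0.0006
```

servo_tool --steps '[{"x": 0, "y": 0, "z": 2, "turn": 0}, {"x": 0, "y": 0, "z": 3, "turn": 0}, {"x": 0, "y": 0, "z": 3, "turn": 0}, {"x": 0, "y": 0, "z": 3, "turn": 0}]'

```text
time_s: 4.18
tcp_pos: [0.5566, -0.0714, 0.0258]
orientation: [0.001, 0.992, 0.13, 0.001]
ft_force: [-3.7, -1.0, 20.8]
width: 0.0002
```

It's bottomed out at 21 N. Next I'll lift and move over the bar.

servo_tool --steps '[{"x": 0, "y": 0, "z": -20, "turn": 0}, {"x": 0, "y": 0, "z": -40, "turn": 0}, {"x": 6, "y": -34, "z": -40, "turn": 0}, {"x": 12, "y": -68, "z": -40, "turn": 0}, {"x": 12, "y": -68, "z": -40, "turn": 0}]'

```text
time_s: 4.6
tcp_pos: [0.5478, 0.0055, 0.0636]
orientation: [-0.002, 0.991, 0.134, -0.0]
ft_force: [-0.5, 1.4, -0.2]
width: 0.0001
```

servo_tool --steps '[{"x": 0, "y": 0, "z": 0, "turn": 0}, {"x": 0, "y": 0, "z": 0, "turn": 0}, {"x": 0, "y": 0, "z": 15, "turn": 0}, {"x": 0, "y": 0, "z": 27, "turn": 0}, {"x": 0, "y": 0, "z": 27, "turn": 0}]'

```text
time_s: 5.02
tcp_pos: [0.547, -0.0041, 0.0336]
orientation: [0.0, 0.992, 0.129, -0.003]
ft_force: [-0.8, 0.1, -0.1]
width: 0.0001
```

Run:
```python
from h import *
a=eyes.camera("top")["img"][120:270,200:350,::-1]; b=eyes.camera("side")["img"][120:270,200:350,::-1]
cv2.imwrite("pics/h2.png",cv2.hconcat([cv2.resize(x,(400,400),interpolation=2) for x in(a,b)]))
```

```text
(no output)
```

View pics/h2.png

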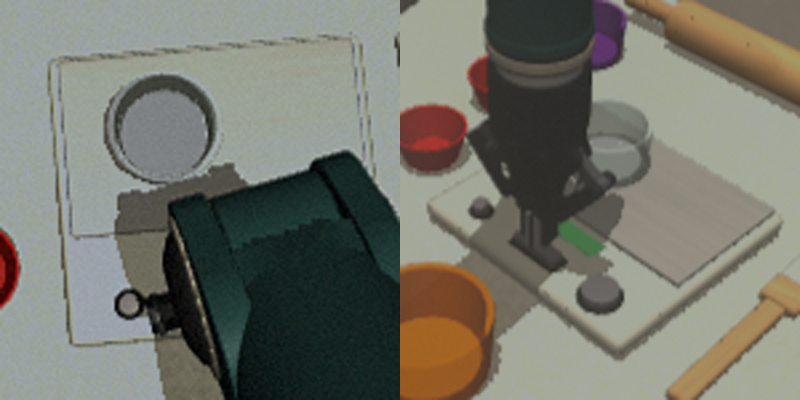

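The side view has the fingertips on the bar at crop (540,250), with power sprung back up at (600,293). The unit key (480,207) is clear and the ramekin hasn't moved. I'll press the bar now.

servo_tool --steps '[{"x": 1, "y": 0, "z": 3, "turn": 0}, {"x": 1, "y": 0, "z": 6, "turn": 0}, {"x": 1, "y": 0, "z": 10, "turn": 0}, {"x": 1, "y": 0, "z": 10, "turn": 0}, {"x": 1, "y": 0, "z": 10, "turn": 0}]'

```text
time_s: 5.53
tcp_pos: [0.5509, -0.0025, 0.0267]
orientation: [0.0, 0.992, 0.13, 0.001]
ft_force: [0.9, -1.4, 4.0]
width: -0.0002
```

servo_tool --steps '[{"x": 0, "y": 0, "z": 2, "turn": 0}, {"x": 0, "y": 0, "z": 3, "turn": 0}, {"x": 0, "y": 0, "z": 3, "turn": 0}, {"x": 0, "y": 0, "z": 3, "turn": 0}]'

```text
time_s: 5.87
tcp_pos: [0.5509, -0.0025, 0.0258]
orientation: [0.001, 0.992, 0.13, 0.001]
ft_force: [-5.0, -1.6, 22.1]
width: -0.0003
```

servo_tool --steps '[{"x": 0, "y": 0, "z": -20, "turn": 0}, {"x": 0, "y": 0, "z": -60, "turn": 0}, {"x": 0, "y": 0, "z": -100, "turn": 0}, {"x": 0, "y": 0, "z": -140, "turn": 0}, {"x": 0, "y": 0, "z": -170, "turn": 0}]'

```text
time_s: 6.28
tcp_pos: [0.5505, -0.0018, 0.1963]
orientation: [-0.0, 0.991, 0.13, 0.001]
ft_force: [0.1, -0.7, 0.2]
width: 0.0003
```

servo_tool --steps '[{"x": -20, "y": 30, "z": 0, "turn": 0}, {"x": -40, "y": 60, "z": 0, "turn": 0}, {"x": -60, "y": 90, "z": 0, "turn": 0}, {"x": -80, "y": 120, "z": 0, "turn": 0}, {"x": -80, "y": 120, "z": 0, "turn": 0}]'

```text
time_s: 6.7
tcp_pos: [0.5005, -0.1466, 0.1928]
orientation: [0.002, 0.992, 0.125, -0.002]
ft_force: [-0.4, -0.1, -0.2]
width: 0.0
```

Run:
```python
from h import *
P=[eyes.camera("top"),eyes.camera("side")]
cv2.imwrite("pics/h3.png",cv2.hconcat([cv2.resize(p["img"][120:270,200:350,::-1],(400,400),interpolation=2) for p in P]))
for p,l in zip(P,([(227,322),(230,285),(233.5,248)],[(227,275),(211,252),(196,231)])):
    print([w(p,*x) for x in l],[ (np.round(d["centre"])) for d in models.tip_of(p,"ramekin")[:5]])
print(telemetry.observe()["ft_force"])
```

```text
[array([ 0.5549, -0.0703,  0.0314]), array([ 0.5495, -0.0007,  0.0318]), array([0.5423, 0.0687, 0.0311])] [array([310., 217.]), array([107., 170.]), array([170., 257.]), array([297., 297.])]
[array([ 0.5561, -0.0711,  0.0328]), array([ 0.5495, -0.0035,  0.0327]), array([0.5449, 0.0663, 0.031 ])] [array([256., 210.]), array([181., 277.]), array([220., 162.]), array([138., 267.])]
[0.56306115 0.04100642 0.16266133]
```

View pics/h3.png

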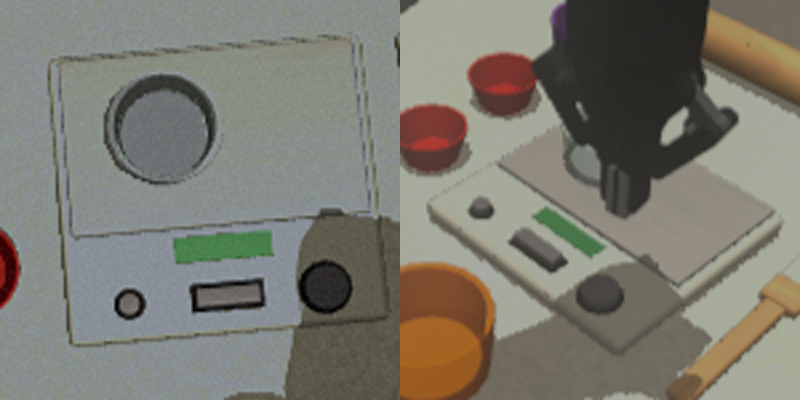

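All three keys are up, the ramekin is still at crop (162,128), and the arm is clear of everything. I'll hand in.

```bash
python3 -c "
from workcell import robot
print(robot.job_done())"
```

```text
the job is handed in; nothing more can be done
None
```

I pressed the large round key and then the bar key with the closed fingertips, and handed the job in at about 7 s of the 32 s allowed. No verdict was reported.

- **Presses:** each key went fully down, with the fingertips at 25.8 mm and about 21–22 N at the wrist. A picture showed the power key back up before I pressed the bar.
- **Final check:** all three key tops measured 31–33 mm above the shelf, so they are up. The ramekin looks unmoved and upright in the last pictures. The arm is about 0.19 m above the shelf and touching nothing, with a wrist force under 0.6 N.
- **Problems along the way:**
  - My first four move calls were refused as invalid input, because every row has to carry all four numbers; nothing moved.
  - The network also reported the power key as a second tare key, and missed the unit key in one top view. I went by the pictures and the 70 mm key spacing instead.

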